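Fetch the timer from under the wire shelf with a reacher

ROBOT

A 6-joint arm with a two-finger parallel gripper is mounted at the origin on a cart in front of the work surface, level with it; the furniture and walls round the work are solid. World frame = base frame: x ahead of the robot, y to its left, z up, the work surface at z = 0. Lengths are in m, angles in rad, forces in N, time in s.
With the tool pointing down it reaches from about 0.275 to 0.75 m from the base axis. Payload 10.2 kg.
Tool frame: the origin (TCP) lies at the very end of the fingers, on their centre line; the grasp point (between the pads) lies 19 mm behind it (bot.grip_point_offset is the distance from the TCP to the grasp point, in m); z points along the fingers, y is the line along which they close (so a half turn about z gives the same grasp; the last joint's range is limited). The gripper opens to 88 mm and grips with 3 to 60 N. Pads are 18 mm wide; open, the fingers measure 123 mm over their backs; the gripper's body (75 mm by 187 mm) begins 45 mm behind the grasp point.
Start: joints at [-1.534, 0.313, 1.498, -0, 1.331, -0.223], TCP at [0.135, -0.507, 0.239] pointing down, gripper open.
Joint ranges: [-2.94, 2.94], [-0.97, 2.17], [0.19, 2.56], [-1.23, 4.37], [0.02, 3.11], [-2.88, 2.88]. Speed limits (rad/s): [2.39, 2.39, 3.01, 3.14, 3.14, 3.14].

INTERFACE

Orientations are given as a unit quaternion [w, x, y, z].
In Python, from station import readout, eyes, job, cut_out, bot gives the robot as it stands.
- The arm moves only by the tool move_arm, never from a script. Its argument "plan" is one flat list of numbers, 7 for each row, row after row: the turn, a rotation vector about the tool's x, y, z in rad, then the shift along the tool's x, y, z in m, then the opening, from -1 (shut) to 1 (fully open), so that 0 is half open. A call has 1 to 20 rows; each row shifts and turns the commanded pose from where the row before left it, along the tool's axes as they then stand; what a row does not reach is not made up. A row lasts 1/8 s, in which the tool goes at most 62.5 mm and 10.7 degrees, less where a joint would pass 70% of its speed; a pose out of reach is approached as far as the arm can. A call is refused whole if a number of a shift passes 0.0625 or a number of a turn 0.188, either way. A call with a gripper value outside its range is refused whole. The fingers move at their own pace and stop on an object; the grip force is fixed at half the most. Time passes only in rows, so rows that do not move let the fingers close. It gives the time, the measured TCP pose, the force, the opening and the grip force at its end, in the units of the state.
- readout.get_state(): the state, without advancing time (a new reading comes with each control period).
- eyes.snapshot(name): name is "scene" or "top" or "wrist"; returns a dict with "frame" (400x640x3 uint8, red, green, blue), "z_map" (400x640 float32, m along the optical axis (not along the pixel's ray), 0 where there is no reading), "fx", "fy", "cx", "cy" (pixels), "dist_coeffs" ([k1, k2, p1, p2, k3] as OpenCV has them; the pictures are not rectified), "rvec" (rotation vector, rad) and "tvec" (3), from world to camera coordinates, as OpenCV has them. Camera axes: x right, y down, z forward; pixel columns grow to the right and rows downward; lengths in m; the calibration is good to about 2 mm. A picture is of the moment at which its call begins.
- job.job_done(): hands the job in; it is judged then, once.
Trained networks look in the newest picture that a camera, given by its name, has taken for a name from the list of things; names that differ only in an ending like _2 or _b are one class to them, and where a whole thing is asked for, a point or a joint stands for the part that bears it (a point fixed in the world has none). Each returns a list of dicts, best first, with "score" (0 to 1); they miss things now and then, are a little off and sometimes report something else, mostly with a low value. They report only what shows in the picture. A call takes as long as a camera call. They do not tell look-alikes from the thing itself.
- cut_out(camera, target): "region" (400x640 bool, what is visible of it) and "at" ([row, column] in pixels, amid what is visible of it).
The state is a dict: "clock": time; "qpos": joint angles; "joint_vel": joint speeds; "joint_efforts": joint torques, N m; "tool_pos": TCP position; "ee_rot": TCP orientation; "wrist_force": force on the tool from outside, world axes, zero at the start; "moment": the same for the moment, N m; "width": finger opening in m; "gripper_force": force on a finger pad.
Only numpy, scipy, OpenCV 4.12 (cv2) and the standard library are available. Lean on these libraries where they do the work, as an engineer would, in place of code of your own. Each camera call takes 0.05 s, during which the arm holds its last target. There are 200 camera calls.

TASK

The kitchen timer has been pushed back under the low wire shelf. Slide the reacher's open jaws round it, squeeze the reacher's trigger so that the jaws close on the timer, draw it out in the jaws until it lies fully in front of the shelf, then let go of the trigger so that the jaws open. Do not touch the timer with the gripper itself, and leave the two jars beside it under the shelf where they stand.

Things in the scene. Friction and masses are not known exactly. Their poses are not given: they have to be found in the camera images.
- reacher_grip (a point): Grip centre of the reacher, a grey grabbing tool lying on its side: x points along it to the jaws, y to the black trigger, z up; 22 mm above the worktop. Pinch from above across y: fixed bar's outer face y = -29 mm, trigger's +29, both 4 to 40 mm high. Guards at x = -38 and +38 mm (68 wide, 40 high) close the handle. 0.3 kg; slides on the worktop when held. Ends 52 mm behind, 256 mm ahead.
- reacher_trigger (a joint): Black trigger's travel towards the fixed bar (m): 0 free (58 mm over both bars), 0.022 fully in (36 mm); spring 8 to 15 N. The jaws close evenly with it: pads 80 mm apart at 0, 68 at 0.005, 27 at 0.022; on the timer they stop at about 0.014 (44 mm over bars). A light squeeze to 53 mm holds the tool with its jaws still open. Let go, it springs out and the jaws open.
- jaw_mid (a point): Point of the reacher midway between its two jaw pads, 240 mm ahead of reacher_grip along the tool's x axis, 22 mm above the worktop; axes as reacher_grip. The pads are 30 mm long along x and stand 8 to 36 mm above the worktop. Open, the jaws are about 100 mm wide outside.
- timer_center (a point): Centre of the kitchen timer's body, a small black box lying on the worktop under the wire shelf, 34 mm (x) by 46 mm (y) by 21 mm high, with a small round dial on top (27 mm in all); centre 10.5 mm above the worktop; z up. Its x axis points in under the shelf, give or take 0.2 rad. A salt jar and a spice jar stand in the same row, about 110 mm apart.
- shelf_front (a point): Middle of the front edge of the wire shelf, a fixed low steel rack of bars, 380 mm wide (y), 190 mm deep (x), underside 119 mm above the worktop, a leg at each corner. The point is 60 mm above the worktop; x points straight in under the shelf, y to the left along the edge, z up. The timer's centre starts about 60 mm in from this edge.
- salt_center (a point): Middle of a salt jar with a white lid, 47 mm across and 98 mm tall, standing in the row under the shelf; stays where it is.
- spice_center (a point): Middle of a spice jar with a red lid, 45 mm across and 106 mm tall, standing in the row under the shelf; stays where it is.
Things that resemble listed ones, but are neither listed nor needed, are in the scene too. Of the things like the part that bears timer_center, leave any that is turquoise; of the rest the smaller one is meant.

How it is judged:
By the outcome, as a careful person would: the job done as asked, in the order asked, and still so for the second after the job is handed in, with the robot touching nothing.
It also fails if it takes over 43 s, if anything falls off the work surface, if the arm or the gripper's body presses on something with over 40 N, if the wrist force passes 120 N, or if a joint passes its speed limit or range.

## Working session

There is one attempt and no reset: what is moved stays moved. The work goes in short steps, Python scripts to look and compute and a tool call to move; the robot and the scene stay as the last step left them, time stands still between calls to the robot, and variables do not carry over. Pictures are saved under pics/ and viewed, at most 10 in all, crops included, and the job is handed in when it is done.

Besides the shell and the picture viewer there is one more tool, called after "Emit:" as name(argument=value, ...) on one line, values as JSON. move_arm: Moves the arm, as the interface text tells. Its arguments: {"type":"object","properties":{"plan":{"type":"array"}},"required":["plan"]}

```bash
mkdir -p pics
cat > h.py <<'E'
import numpy as np, cv2
from station import readout, eyes, job, cut_out, bot
def cam(n):
    s=eyes.snapshot(n); s['R']=cv2.Rodrigues(np.array(s['rvec'],float))[0]; return s
def world(s,rc,z=None):
    """pixels (row,col) -> world using depth, n x 2"""
    rc=np.atleast_2d(rc); K=np.array([[s['fx'],0,s['cx']],[0,s['fy'],s['cy']],[0,0,1]])
    n=cv2.undistortPoints(rc[:,::-1].astype(np.float64).reshape(-1,1,2),K,np.array(s['dist_coeffs'],float)).reshape(-1,2)
    r=np.c_[n,np.ones(len(n))]; t=np.array(s['tvec'],float).ravel()
    o=-s['R'].T@t
    if z is None:
        d=s['z_map'][rc[:,0].astype(int),rc[:,1].astype(int)]
        return (r*d[:,None]-t)@s['R']
    w=r@s['R']; return o+w*((z-o[2])/w[:,2])[:,None]
def save(s,f,crop=None,k=1):
    im=s['frame'][:,:,::-1]
    if crop: a,b,c,d=crop; im=im[a:b,c:d]
    cv2.imwrite('pics/'+f,cv2.resize(np.ascontiguousarray(im),None,fx=k,fy=k,interpolation=cv2.INTER_CUBIC))
E
python3 - <<'E'
from h import *
for n in ['scene','top']:
    s=cam(n); save(s,n+'0.png')
    print(n,-s['R'].T@np.ravel(s['tvec']))
    for t in ['reacher_grip','reacher_trigger','timer_center','salt_center','spice_center']:
        for d in cut_out(n,t):
            rc=np.argwhere(d['region']); 
            w=world(s,rc) if len(rc) else np.zeros((1,3))
            print(t,round(d['score'],2),np.round(d['at']),len(rc),np.median(w,0).round(3),np.percentile(w,2,0).round(3),np.percentile(w,98,0).round(3))
E
```

```text
scene [ 0.30167272 -0.3384035   0.8828386 ]
reacher_grip 0.72 [249. 280.] 2257 [0.472 0.104 0.03 ] [0.383 0.055 0.   ] [0.678 0.18  0.043]
timer_center 0.7 [172. 308.] 276 [0.646 0.278 0.022] [0.626 0.258 0.002] [0.67  0.307 0.03 ]
timer_center 0.67 [181. 368.] 227 [0.759 0.157 0.022] [0.71  0.09  0.001] [0.792 0.187 0.13 ]
salt_center 0.57 [202. 402.] 571 [0.758 0.041 0.086] [0.726 0.009 0.009] [0.787 0.068 0.129]
spice_center 0.82 [142. 352.] 459 [0.762 0.257 0.089] [0.731 0.223 0.008] [0.787 0.287 0.13 ]
top [0.56843289 0.13454482 1.08580145]
reacher_grip 0.79 [259. 332.] 1717 [0.484 0.109 0.03 ] [0.386 0.066 0.002] [0.668 0.182 0.042]
reacher_trigger 0.7 [284. 329.] 203 [0.434 0.119 0.035] [ 0.401  0.1   -0.001] [0.462 0.13  0.04 ]
timer_center 0.69 [184. 254.] 323 [0.648 0.283 0.02 ] [0.626 0.26  0.005] [0.669 0.306 0.028]
timer_center 0.68 [136. 309.] 242 [0.766 0.162 0.02 ] [0.751 0.144 0.007] [0.782 0.186 0.028]
salt_center 0.83 [128. 355.] 399 [0.763 0.057 0.096] [0.743 0.033 0.031] [0.787 0.079 0.101]
spice_center 0.92 [128. 257.] 518 [0.764 0.267 0.105] [0.747 0.249 0.002] [0.79  0.288 0.128]
```

View pics/scene0.png

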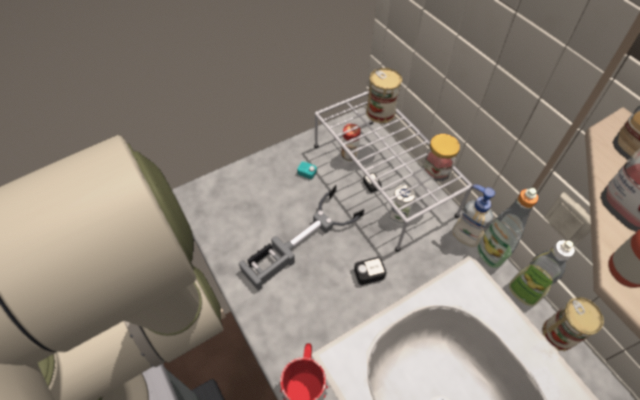

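View pics/top0.png

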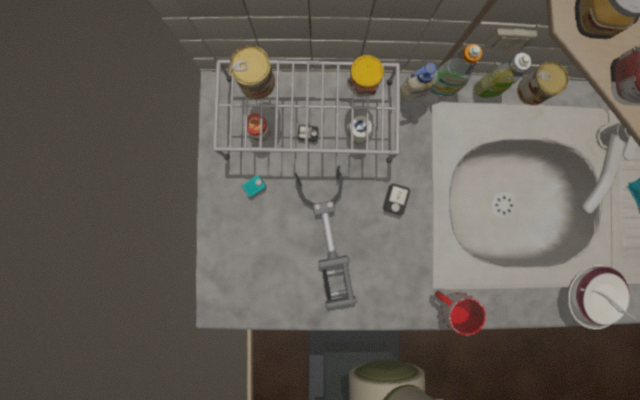

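Run:
```python
from h import *
s=cam('top'); save(s,'top_crop.png',(100,310,220,400),3.5 if 0 else 2.8)
```

```text
(no output)
```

View pics/top_crop.png

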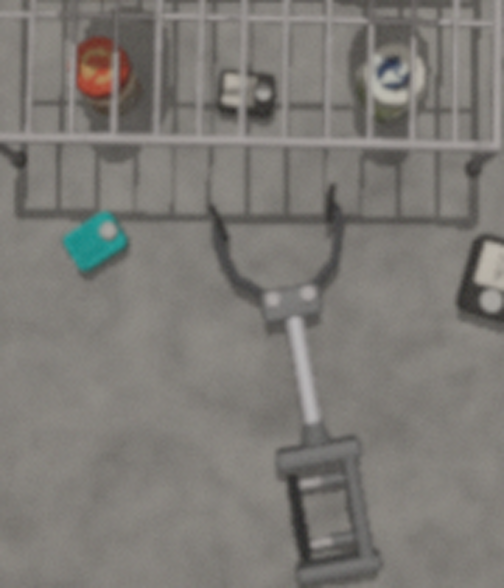

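The candidates in the top picture are:
- turquoise box (254,186): excluded by colour
- larger black timer (397,199), out in the open
- smaller black timer under the shelf (308,132), between the red-lid jar (257,125) and the white-lid jar (360,127)

The smaller black one is meant. It isn't turquoise, it is the smaller of the rest, and it stands in the jar row; the crop at (247,93) confirms this. The reacher's black trigger bar is on its left side (crop 300,520), with the jaws pointing up.

Run:
```python
from h import *
s=cam('top')
rc=np.argwhere(np.ones((400,640),bool)); W=world(s,rc)
R=cut_out('top','reacher_grip')[0]['region'].ravel()
H=W[R]
def rect(P): 
    c,(a,b),t=cv2.minAreaRect((P[:,:2]*1000).astype(np.float32)); print(np.round(c,1),round(a,1),round(b,1),round(t,2),len(P))
h=H[(H[:,0]<.475)&(H[:,2]>.03)&(H[:,2]<.05)]; rect(h)
# jaws
j=H[(H[:,0]>.6)&(H[:,2]>.015)]; m=j[:,1].mean()
for q in (j[j[:,1]>m],j[j[:,1]<m]):
    f=q[q[:,0]>q[:,0].max()-.03]; print('pad',f.mean(0).round(4),q[:,0].max().round(3))
rod=H[(H[:,0]>.49)&(H[:,0]<.55)&(H[:,2]>.012)]; l=np.polyfit(rod[:,0],rod[:,1],1); print('rod',l,np.polyval(l,[.43,.52,.66]))
# shelf front wire
F=W[(W[:,2]>.11)&(W[:,2]<.145)&(W[:,0]<.74)&(W[:,0]>.65)&(W[:,1]<.4)&(W[:,1]>-.06)]
print('shelf',F.min(0),F.max(0)); 
for y0 in np.arange(-.05,.4,.05):
    g=F[(F[:,1]>y0)&(F[:,1]<y0+.05)]; 
    if len(g): print(round(y0,2),np.median(g[:,0]).round(4),np.percentile(g[:,0],5).round(4))
for n in ('top','scene'):
    s=cam(n)
    for t in ('timer_center',):
        for d in cut_out(n,t):
            w=world(s,np.argwhere(d['region'])); w=w[(w[:,2]>.012)&(w[:,2]<.035)]; print(n,d['at'],w.mean(0)); rect(w)
```

```text
[430.9  96.7] 98.3 67.2 10.39 569
pad [0.6583 0.1864 0.0298] 0.675
pad [0.6737 0.0948 0.0293] 0.691
rod [ 0.32858523 -0.05930875] [0.0819829  0.11155557 0.1575575 ]
shelf [ 0.70604788 -0.02432266  0.11275859] [0.73991861 0.3516496  0.1324928 ]
-0.05 0.7165 0.7067
0.0 0.7135 0.7083
0.05 0.7129 0.7089
0.1 0.7144 0.7089
0.15 0.7143 0.7099
0.2 0.7135 0.7097
0.25 0.7135 0.7093
0.3 0.7149 0.7095
0.35 0.7239 0.7107
top [202.7, 394.0] [ 0.62209717 -0.03347011  0.02828717]
[620.7 -34.7] 47.9 63.1 73.11 559
top [132.5, 307.0] [0.76705238 0.1653858  0.02089426]
[768.  165.9] 45.0 32.7 87.54 243
top [186.4, 253.4] [0.64765247 0.28214383 0.02093889]
[648.  282.8] 33.6 44.7 34.56 294
top [129.8, 258.0] [0.75493682 0.26139844 0.02428248]
[756.5 262.7] 14.3 41.2 35.35 34
scene [271.9, 371.9] [ 0.6204502  -0.0412778   0.02931291]
[622.1 -37.6] 48.6 64.6 73.33 602
scene [169.9, 305.6] [0.64700792 0.28007539 0.02224605]
[649.5 282.7] 35.6 44.9 34.64 217
scene [184.9, 365.5] [0.75732924 0.15816392 0.02096224]
[756.9 160.7] 15.9 40.0 7.72 89
```

Run:
```python
from h import *
s=cam('top'); save(s,'timer.png',(110,155,280,340),10)
print(readout.get_state())
print(world(s,[[118,305],[132,308],[145,308]],.021))
```

```text
{'clock': 1.0, 'qpos': array([-1.53440123e+00,  3.12876503e-01,  1.49769977e+00, -2.32148834e-05,
        1.33099372e+00, -2.23420179e-01]), 'joint_vel': array([-1.47502485e-04,  9.05195641e-04,  5.22359040e-04,  1.57652836e-03,
        8.21966567e-04,  1.38871577e-05]), 'joint_efforts': array([-6.89049630e-04, -4.02121818e+01, -2.52417684e+01,  6.94258441e-02,
        3.20270879e-02, -3.03049490e-05]), 'tool_pos': array([ 0.13484623, -0.50739253,  0.23873229]), 'ee_rot': array([ 1.02271346e-05,  9.91573506e-01,  1.29545293e-01, -1.22839667e-05]), 'wrist_force': array([ 0.11421651,  0.62034379, -0.90584104]), 'moment': array([ 0.02084897, -0.00902961,  0.03354768]), 'gripper_force': 0.0, 'width': 0.08801040113339363}
[[0.80041129 0.17101726 0.021     ]
 [0.76861674 0.16388864 0.021     ]
 [0.73919286 0.1635395  0.021     ]]
```

View pics/timer.png

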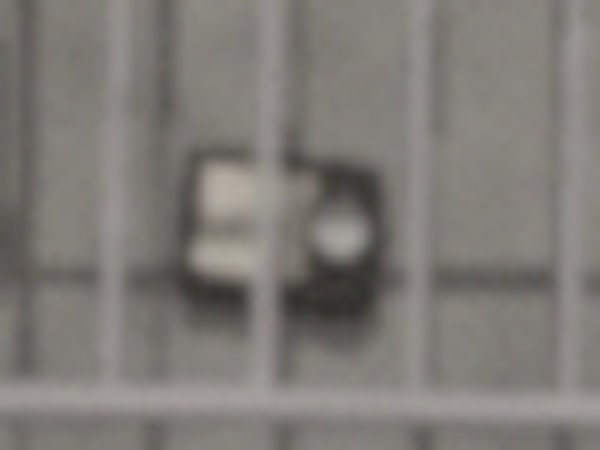

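The crop shows the timer at about (308,133), turned about -0.06 rad. That gives its centre at roughly (0.766, 0.164). The reacher's grip is at (0.431, 0.097) with yaw about 0.18. Next I'll approach above the handle.

```bash
cat >> h.py <<'E'
from scipy.spatial.transform import Rotation as Ro
def go(p,yaw):
    st=readout.get_state(); w=st['ee_rot']; R=Ro.from_quat([w[1],w[2],w[3],w[0]])
    T=Ro.from_matrix(np.array([[np.cos(yaw),np.sin(yaw),0],[np.sin(yaw),-np.cos(yaw),0],[0,0,-1]]))
    print('t',st['clock'],'tcp',np.round(st['tool_pos'],4),'shift',np.round(R.inv().apply(np.array(p)-st['tool_pos']),4),'turn',np.round((R.inv()*T).as_rotvec(),4),'w',round(st['width'],4),'F',np.round(st['wrist_force'],1),st['gripper_force'])
E
python3 -c "
from h import *
go([.431,.097,.15],.18)"
```

```text
t 1.0 tcp [ 0.1348 -0.5074  0.2387] shift [ 0.4415 -0.508   0.0887] turn [0.     0.     0.0798] w 0.088 F [ 0.1  0.6 -0.9] 0.0
```

Emit:
move_arm(plan=[0,0,0,0.0368,-0.0423,0,1,0,0,0,0.0368,-0.0423,0,1,0,0,0,0.0368,-0.0423,0,1,0,0,0,0.0368,-0.0423,0,1,0,0,0,0.0368,-0.0423,0,1,0,0,0,0.0368,-0.0423,0,1,0,0,0,0.0368,-0.0423,0.01,1,0,0,0,0.0368,-0.0423,0.01,1,0,0,0,0.0368,-0.0423,0.01,1,0,0,0,0.0368,-0.0423,0.01,1,0,0,0,0.0368,-0.0423,0.02,1,0,0,0,0.0368,-0.0423,0.03,1,0,0,0.08,0,0,0,1])

```text
clock: 2.62
tool_pos: [0.4304, 0.0986, 0.1471]
ee_rot: [-0.0, 0.996, 0.091, -0.002]
wrist_force: [-0.2, -1.2, -0.8]
width: 0.0881
gripper_force: 0.0
```

Run:
```python
from h import *
go([.431,.097,.15],.18)
s=cam('wrist'); save(s,'w1.png')
W=world(s,np.argwhere(np.ones((400,640),bool)))
for d in cut_out('wrist','reacher_grip')[:1]:
    H=world(s,np.argwhere(d['region'])); h=H[(H[:,0]<.49)&(H[:,2]>.033)&(H[:,2]<.05)]
    print(d['score'],d['at'],cv2.minAreaRect((h[:,:2]*1000).astype(np.float32)),len(h))
```

```text
t 2.625 tcp [0.4304 0.0986 0.1471] shift [ 0.0003  0.0016 -0.0029] turn [-0.0012  0.0039  0.0029] w 0.0881 F [-0.2 -1.2 -0.8] 0.0
0.86 [159.7, 322.6] ((438.30316162109375, 97.43138122558594), (106.9483642578125, 66.97982025146484), 9.761966705322266) 4496
```

View pics/w1.png

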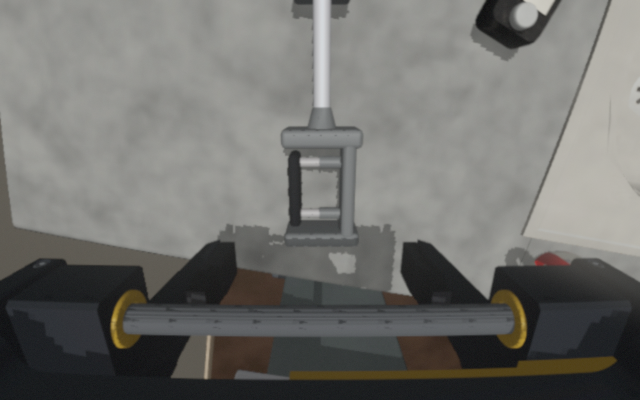

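The wrist view shows the handle centred ahead of the fingers: trigger at (295,190), fixed bar at (348,190). I'll descend and squeeze lightly.

Emit:
move_arm(plan=[0,0,0,0.0033,0.0017,0.04,1,0,0,0,0,0,0.045,1,0,0,0,0,0,0.04,1,0,0,0,0,0,0.016,1,0,0,0,0,0,0,0.2,0,0,0,0,0,0,0.2,0,0,0,0,0,0,0.2,0,0,0,0,0,0,0.2])

```text
clock: 3.72
tool_pos: [0.4351, 0.0943, 0.0091]
ee_rot: [0.0, 0.996, 0.09, 0.001]
wrist_force: [-0.8, -4.9, 7.5]
width: 0.0532
gripper_force: 12.2
```

Run:
```python
from h import *
go([.434,.0975,.006],.18)
s=cam('top'); 
R=cut_out('top','reacher_grip')[0]['region']; H=world(s,np.argwhere(R))
j=H[(H[:,0]>.6)&(H[:,2]>.015)]; m=j[:,1].mean()
P=[]
for q in (j[j[:,1]>m],j[j[:,1]<m]):
    f=q[q[:,0]>q[:,0].max()-.03]; P.append(f.mean(0)); print('pad',f.mean(0).round(4),q[:,0].max().round(3))
print(np.mean(P,0))
```

```text
t 3.725 tcp [0.4351 0.0943 0.0091] shift [-0.0005 -0.0033  0.0031] turn [ 0.0009 -0.002   0.    ] w 0.0532 F [-0.8 -4.9  7.5] 12.248303750529885
pad [0.6537 0.1825 0.0274] 0.668
pad [0.6739 0.1017 0.0287] 0.691
[0.66377069 0.14206671 0.02807091]
```

Emit:
move_arm(plan=[0,0,0,0,0,-0.002,0.2,0,0,0.0367,0.0017,-0.0123,0,0.2,0,0,0.0367,0.0017,-0.0123,0,0.2,0,0,0.0367,0.0017,-0.0123,0,0.2,0,0,0.0367,0.0017,-0.0123,0,0.2,0,0,0.0367,0.0017,-0.0123,0,0.2,0,0,0.0367,0.0017,-0.0123,0,0.2,0,0,0,0,0,0,0.2,0,0,0,0,0,0,0.2])

```text
clock: 4.95
tool_pos: [0.4378, 0.1687, 0.0101]
ee_rot: [0.0, 1.0, -0.02, -0.0]
wrist_force: [0.2, 1.3, -2.5]
width: 0.0529
gripper_force: 9.5
```

```bash
cat > m.py <<'E'
from h import *
go([.5314,.1686,.007],-.04)
s=cam('top'); save(s,'top_m%d.png'%int(readout.get_state()['clock']*10),(90,300,210,410),2.8)
R=cut_out('top','reacher_grip')[0]['region']; H=world(s,np.argwhere(R))
tx=readout.get_state()['tool_pos'][0]
j=H[(H[:,0]>tx+.17)&(H[:,2]>.015)&(H[:,2]<.05)]; m=j[:,1].mean()
P=[]
for q in (j[j[:,1]>m],j[j[:,1]<m]):
    f=q[q[:,0]>q[:,0].max()-.03]; P.append(f.mean(0)); print('pad',f.mean(0).round(4),q[:,0].max().round(3))
print(np.mean(P,0))
for d in cut_out('top','timer_center'):
    w=world(s,np.argwhere(d['region'])); w=w[(w[:,2]>.012)&(w[:,2]<.035)]; print('timer',d['at'],w.mean(0).round(4),cv2.minAreaRect((w[:,:2]*1000).astype(np.float32)))
E
python3 m.py
```

```text
t 4.95 tcp [0.4378 0.1687 0.0101] shift [ 0.0936 -0.0036  0.0031] turn [0.0001 0.0006 0.0005] w 0.0529 F [ 0.2  1.3 -2.5] 9.49337833095342
pad [0.6728 0.2067 0.0286] 0.69
pad [0.6693 0.1237 0.028 ] 0.686
[0.67102426 0.16518083 0.02831684]
timer [196.6, 395.6] [ 0.6224 -0.034   0.0282] ((621.5484008789062, -34.721458435058594), (47.57184600830078, 64.4449462890625), 73.96560668945312)
timer [184.6, 254.8] [0.6478 0.2831 0.0211] ((648.0988159179688, 283.8066101074219), (34.0907096862793, 45.90612030029297), 33.676700592041016)
timer [132.9, 307.8] [0.7668 0.1648 0.0212] ((767.84228515625, 165.85260009765625), (44.89053726196289, 32.650978088378906), 86.56431579589844)
```

Emit:
move_arm(plan=[0,0,0,0.012,-0.0005,0,0.2,0,0,0,0.012,-0.0005,0,0.2,0,0,0,0.012,-0.0005,0,0.2,0,0,0,0.012,-0.0005,0,0.2,0,0,0,0.012,-0.0005,0,0.2,0,0,0,0.012,-0.0005,0,0.2,0,0,0,0.012,-0.0005,0,0.2,0,0,0,0.012,-0.0005,0,0.2,0,0,0,0,0,0,0.2,0,0,0,0,0,0,0.2])

```text
clock: 6.35
tool_pos: [0.5339, 0.1691, 0.0102]
ee_rot: [0.0, 1.0, -0.02, -0.0]
wrist_force: [0.1, -0.5, -2.1]
width: 0.0529
gripper_force: 9.6
```

```bash
python3 m.py; ls pics
```

```text
t 6.35 tcp [0.5339 0.1691 0.0102] shift [-0.0024  0.0006  0.0032] turn [ 0.      0.0004 -0.0003] w 0.0529 F [ 0.1 -0.5 -2.1] 9.634977474343032
pad [0.7589 0.207  0.0253] 0.774
pad [0.7643 0.1242 0.0274] 0.78
[0.76161349 0.16558453 0.02633824]
timer [198.2, 396.9] [ 0.6216 -0.0329  0.0286] ((620.3682250976562, -33.346397399902344), (45.61433792114258, 61.538944244384766), 73.16778564453125)
timer [132.7, 309.1] [0.7671 0.165  0.0209] ((767.9312744140625, 165.88275146484375), (45.05680465698242, 31.74647331237793), 86.01427459716797)
scene0.png
timer.png
top0.png
top_crop.png
top_m50.png
top_m64.png
w1.png
```

View pics/top_m64.png

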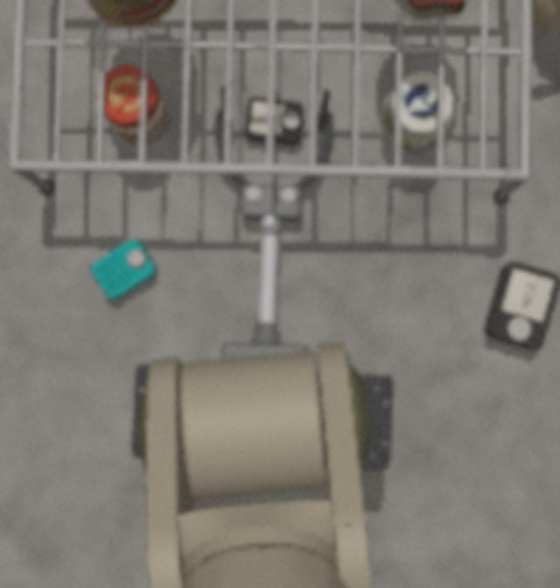

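The jaws straddle the timer: pads at (223,110) and (326,107), timer at (275,120). I'll go in 3 mm more and squeeze.

Emit:
move_arm(plan=[0,0,0,0.003,0,0,0.2,0,0,0,0,0.002,0,0.1,0,0,0,0,0.0025,0,0,0,0,0,0,0,0,-0.15,0,0,0,0,0,0,-0.15,0,0,0,0,0,0,-0.15,0,0,0,0,0,0,-0.15])

```text
clock: 7.38
tool_pos: [0.5369, 0.1645, 0.0102]
ee_rot: [0.0, 1.0, -0.02, -0.0]
wrist_force: [0.3, -1.0, -3.3]
width: 0.0418
gripper_force: 29.9
```

```bash
python3 m.py
```

```text
t 7.375 tcp [0.5369 0.1645 0.0102] shift [-0.0056 -0.0039  0.0032] turn [ 0.      0.0001 -0.0004] w 0.0418 F [ 0.3 -1.  -3.3] 29.94234058074653
pad [0.7772 0.1921 0.0304] 0.793
pad [0.7719 0.1388 0.0307] 0.78
[0.77450856 0.16545815 0.03055071]
timer [183.5, 253.7] [0.6478 0.2826 0.0211] ((648.4390869140625, 283.3743896484375), (34.490299224853516, 45.11431884765625), 33.05657196044922)
timer [134.4, 306.6] [0.767  0.1678 0.0208] ((768.0440673828125, 168.2159423828125), (44.25093078613281, 32.94677734375), 86.10136413574219)
timer [195.3, 397.6] [ 0.6223 -0.0338  0.0282] ((621.4054565429688, -34.97243881225586), (48.06770706176758, 64.15701293945312), 73.95702362060547)
```

The jaws are gripping at 41.8 mm over the bars with 30 N. I'll draw it out.

Emit:
move_arm(plan=[0,0,0,-0.005,0.0002,0,-0.15,0,0,0,-0.01,0.0004,0,-0.15,0,0,0,-0.012,0.0005,0,-0.15,0,0,0,-0.012,0.0005,0,-0.15,0,0,0,-0.012,0.0005,0,-0.15,0,0,0,-0.012,0.0005,0,-0.15,0,0,0,-0.012,0.0005,0,-0.15,0,0,0,-0.012,0.0005,0,-0.15,0,0,0,-0.012,0.0005,0,-0.15,0,0,0,-0.012,0.0005,0,-0.15,0,0,0,-0.012,0.0005,0,-0.15,0,0,0,-0.012,0.0005,0,-0.15,0,0,0,-0.01,0.0004,0,-0.15,0,0,0,-0.005,0.0002,0,-0.15,0,0,0,0,0,0,-0.15,0,0,0,0,0,0,-0.15])

```text
clock: 9.52
tool_pos: [0.3871, 0.1643, 0.0103]
ee_rot: [-0.0, 1.0, -0.02, 0.0]
wrist_force: [-0.7, 0.0, -2.5]
width: 0.042
gripper_force: 30.0
```

```bash
python3 m.py
```

```text
t 9.525 tcp [0.3871 0.1643 0.0103] shift [ 0.1441 -0.0101  0.0033] turn [-0.     -0.0002 -0.0004] w 0.042 F [-0.7  0.  -2.5] 29.95127309113741
pad [0.6299 0.1953 0.0287] 0.646
pad [0.6289 0.1379 0.0291] 0.647
[0.62939287 0.16661919 0.02891678]
timer [198.4, 395.4] [ 0.6221 -0.0338  0.0283] ((621.1346435546875, -34.68803024291992), (47.718727111816406, 63.691551208496094), 74.02143859863281)
timer [199.3, 305.0] [0.6193 0.1669 0.0209] ((619.4419555664062, 165.7324676513672), (47.10911178588867, 33.6358757019043), 89.3441162109375)
```

Emit:
move_arm(plan=[0,0,0,0,-0.002,0,0.05,0,0,0,0,-0.002,0,0.2,0,0,0,0,0,0,0.4,0,0,0,0,0,0,0.7,0,0,0,0,0,0,1,0,0,0,0,0,0,1,0,0,0,0,0,0,1,0,0,0,0,0,-0.02,1,0,0,0,0,0,-0.04,1,0,0,0,0,0,-0.04,1,0,0,0,0,0,-0.04,1,0,0,0,0,0,-0.02,1,0,0,0,0,0,0,1])

```text
clock: 11.3
tool_pos: [0.3874, 0.1684, 0.1711]
ee_rot: [-0.0, 1.0, -0.02, 0.001]
wrist_force: [-0.4, 0.7, 0.0]
width: 0.0878
gripper_force: 0.0
```

```bash
python3 m.py; ls -t pics|head -1; cp $(ls -t pics/*|head -1) pics/last.png
python3 - <<'E'
from h import *
s=cam('top')
for t in ('salt_center','spice_center'):
    for d in cut_out('top',t): print(t,d['score'],d['at'])
E
```

```text
t 11.3 tcp [0.3874 0.1684 0.1711] shift [ 0.1434 -0.0059  0.1645] turn [-0.0005 -0.0026 -0.0004] w 0.0878 F [-0.4  0.7  0. ] 0.0
pad [0.6195 0.2089 0.0288] 0.635
pad [0.6134 0.1156 0.0271] 0.627
[0.61643923 0.16224361 0.02795792]
timer [200.0, 396.0] [ 0.6224 -0.0338  0.0283] ((621.2294311523438, -34.70970153808594), (47.67239761352539, 63.900306701660156), 73.42945098876953)
timer [199.2, 305.6] [0.6195 0.1671 0.0209] ((619.774169921875, 167.2567901611328), (45.55062484741211, 32.95932388305664), 85.25321197509766)
timer [184.5, 252.0] [0.6475 0.2831 0.0208] ((647.8009643554688, 283.7592468261719), (34.23998260498047, 46.21306228637695), 33.51405334472656)
top_m113.png
salt_center 0.9 [129.5, 356.6]
spice_center 0.98 [127.7, 258.0]
```

View pics/last.png

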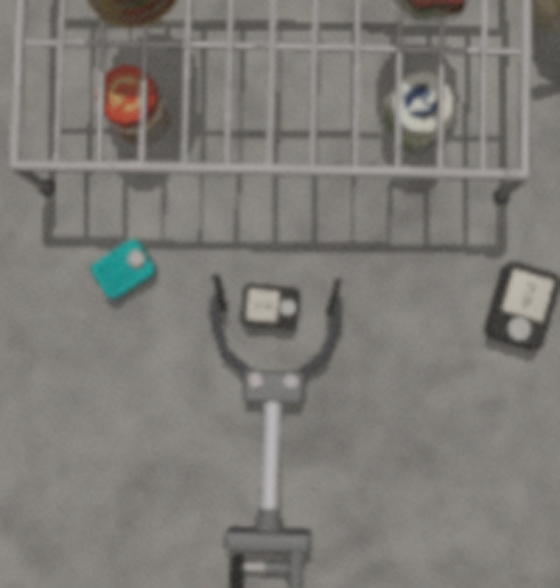

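The timer lies at (270,306), clear of the shelf edge, with the jaws open round it. The jars are where they were and the gripper is clear, so I'll hand it in.

```bash
python3 -c "
from station import job
print(job.job_done())"
```

```text
the job is handed in; nothing more can be done
None
```

The timer now lies fully in front of the shelf with the reacher's jaws open round it, the two jars stand where they were, and the job was handed in at about 11 s.

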